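Hook the sample-cup arm into the slotted stand and lock it

ROBOT

A 6-joint arm with a two-finger parallel gripper is mounted at the origin on the work surface. World frame = base frame: x ahead of the robot, y to its left, z up, the work surface at z = 0. Lengths are in m, angles in rad, forces in N, time in s.
With the tool pointing down it reaches from about 0.425 to 1.125 m from the base axis. Payload 14.9 kg.
Tool frame: the origin (TCP) lies between the finger pads; the fingertips stand 19 mm ahead of it and the grasp point (between the pads) is the TCP; z points along the fingers, y is the direction in which the jaws open and shut (so a half turn about z gives the same grasp; the last joint's range is limited). The gripper opens to 91 mm and grips with 3 to 60 N. Pads are 32 mm wide; open, the fingers measure 118 mm over their backs; the gripper's body (76 mm by 178 mm) begins 60 mm behind the grasp point.
Start: joints at [1.186, 0.379, 1.734, -0, 1.028, -0.033], TCP at [0.241, 0.657, 0.233] pointing down, gripper open.
Joint ranges: [-2.77, 2.77], [-0.74, 2.19], [0, 2.66], [-1.06, 4.2], [0.31, 2.87], [-3.08, 3.08]. Speed limits (rad/s): [1.89, 1.89, 2.39, 3.14, 3.14, 3.14].

INTERFACE

Orientations are given as a rotation vector (axis times angle).
In Python, from workcell import arm gives the robot as it stands. The module is installed in compiled form; this text tells all that it offers.
- The arm moves only by the tool send_rows, never from a script. Its argument "motion" is one flat list of numbers, 7 for each row, row after row: the finger opening in mm, from 0 to 91.2, then the shift along the tool's x, y, z in mm, then the turn, a rotation vector about the tool's x, y, z in rad. A call has 1 to 10 rows; each row is the pose to reach, as a shift and turn from the pose commanded when the call began, along the tool's axes at that moment; what a row does not reach only later rows make up. A row lasts 1/10 s, in which the tool goes at most 50 mm and 8.59 degrees, less where a joint would pass 70% of its speed; a pose out of reach is approached as far as the arm can. A call with a gripper value outside its range is refused whole. The fingers move at their own pace and stop on an object; the grip force is fixed at half the most. Time passes only in rows, so rows that repeat a pose let the fingers close. It gives the time, the measured TCP pose, the force and the opening at its end, in the units of the state.
- arm.read_state(): the state, without advancing time (a new reading comes with each control period).
- arm.grab_frame(name): name is "scene" or "top" or "wrist"; returns a dict with "pixels" (420x560x3 uint8, red, green, blue), "range_z" (420x560 float32, m along the optical axis (not along the pixel's ray), 0 where there is no reading), "mtx" (3x3 intrinsics, pixels), "distortion" ([k1, k2, p1, p2, k3] as OpenCV has them; the pictures are not rectified), "world_to_cam" (4x4, takes a point from world to camera coordinates). Camera axes: x right, y down, z forward; pixel columns grow to the right and rows downward; lengths in m; the calibration is good to about 2 mm. A picture is of the moment at which its call begins.
- arm.hand_in(): hands the job in, once; it reports no verdict.
The state is a dict: "time": time; "joint_positions": joint angles; "qd": joint speeds; "effort": joint torques, N m; "eef_pos": TCP position; "ee_rot": TCP orientation; "contact_force": force on the tool from outside, world axes, zero at the start; "ft_torque": the same for the moment, N m; "opening": opening from 0.0 (shut) to 1.0 (fully open).
Only numpy, scipy, OpenCV 4.12 (cv2) and the standard library are available. Lean on these libraries where they do the work, as an engineer would, in place of code of your own. Each camera call takes 0.05 s, during which the arm holds its last target. There are 200 camera calls.

TASK

Pick up the sample-cup arm with the blue beam, hook its two claws into the slots of the steel stand, and press it down gently until it is fully home and the red catch has snapped back over its lower cross bar. Let go and leave it hanging locked; do not force it, and leave the orange-beamed arm and the jars, bottle, beaker and screwdriver where they are.

Things in the scene. Friction and masses are not known exactly. Their poses are not given: they have to be found in the camera images.
- cup_arm_grip (a point): Centre of the blue beam of the loose cup arm (0.3 kg), where to grasp it; 61 mm above its foot, on which it stands. x points from the white cup to the claws, z up. Beam along x, 14 mm wide, 22 mm tall, clear of other parts from 40 mm behind to 41 mm ahead. Cup: 54 mm wide, 66 tall, centred 70 mm behind. Plate frame at the +x end: 96 mm wide, 80 tall, rear contact face 45 mm ahead.
- cup_arm_claws (a point): Mid-point between the lower tips of the cup arm's two steel claws, 53.5 mm ahead of and 21 mm below cup_arm_grip, same axes. Claws at y = +40 and -40 mm, 5 mm wide, 28 mm tall from this height up: a 6 mm tall root reaches 11 mm out of the contact face, its last 5 mm turn down as a hook 22 mm below the root; 6 mm gap between face and hook.
- cup_arm_bar (a point): Middle of the cup arm's lock bar: a steel bar along y, 6 mm thick, from 3 mm below to 9 mm above this point, between the two feet of its plate frame, 42 mm ahead of and 51 mm below cup_arm_grip, same axes. The red catch locks over it.
- stand_slots (a point): Fixed steel stand: point 142 mm above the table in its slotted front plane, half-way between two uprights at y = +40 and -40 mm. x points into the stand (the way the claws go in), z up. Each upright: 22 mm wide, face 4 mm thick, hollow to 18 mm behind the front plane, with one slot 10 mm wide, 31 mm tall, its lower edge NOMINALLY at this height; a web 10 mm tall above it ends the upright.
- stand: The same stand; origin on the table under stand_slots, same axes. Its slotted faces and the catch are clamped together anywhere from 9 mm below to 9 mm above nominal, which no reading shows: find the slots by feel or sight. Claws enter with 3 mm of room in height, then go down 22 to 25 mm until the roots rest on the slots' lower edges: cup_arm_grip is then 45 mm in front of stand_slots and nominally 1 mm below.
- catch (a joint): Red spring catch between the uprights, 20 mm wide, poking 3 mm out of the front plane, nominally 34.5 mm below stand_slots. 0 rad: level, on its stop. The lock bar coming down swings its tip down (to 1.25 rad at most; about 5 N at first, 10 to 15 N at the end); once the bar is past, it springs back to 0 above the bar and locks it. Reads 0 before and after locking.
- spare_arm_grip (a point): Centre of the orange beam of another cup arm, claws only 52 mm apart, which fits nothing here; 61 mm above the table, otherwise like cup_arm_grip. Leave it alone.
- jam_jar: Full dark-red jar, 84 mm wide, 110 mm tall, gilt lid; origin under its centre. Leave it alone.
- apricot_jar: Full orange jar, 72 mm wide, 90 mm tall, gilt lid; origin under its centre. Leave it alone.
- rinse_bottle: White bottle with red cap, 56 mm wide, 150 mm tall; origin under its centre. Leave it alone.
- beaker: Glass beaker, 68 mm wide, 85 mm tall; origin under its centre. Leave it alone.
- driver: Screwdriver with a yellow handle lying on the table, along its x axis; origin under its middle. Leave it alone.
There are look-alikes about, which are no part of the job. Leave any green look-alike of the part that bears cup_arm_grip alone.

How it is judged:
By the outcome, as a careful person would: the job done as asked, in the order asked, and still so for the second after the job is handed in, with the robot touching nothing.
It also fails if it takes over 58 s, if anything falls off the work surface, if the arm or the gripper's body presses on something with over 40 N, if the wrist force passes 120 N, or if a joint passes its speed limit or range.

## Working session

There is one attempt and no reset: what is moved stays moved. The work goes in short steps, Python scripts to look and compute and a tool call to move; the robot and the scene stay as the last step left them, time stands still between calls to the robot, and variables do not carry over. Pictures are saved under pics/ and viewed, on a budget of 10 in all, crops included, one or two more only if the job needs it, and the job is handed in when it is done.

Besides the shell and the picture viewer there is one more tool, called after "Emit:" as name(argument=value, ...), one argument or row to a line, values as JSON. send_rows: Moves the arm, as the interface text tells. Its arguments: {"type":"object","properties":{"motion":{"type":"array","items":{"type":"number"}}},"required":["motion"]}

```bash
mkdir -p pics
cat > h.py <<'E'
import numpy as np, cv2, pickle
from workcell import arm
def cap(n,tag=None):
    f=arm.grab_frame(n)
    pickle.dump(f,open(f'{tag or n}.pkl','wb'))
    return f
def ld(t): return pickle.load(open(f'{t}.pkl','rb'))
def save(f,fn,box=None,s=1):
    im=f['pixels'][...,::-1]
    if box: im=im[box[1]:box[3],box[0]:box[2]]
    cv2.imwrite('pics/'+fn,cv2.resize(im,None,fx=s,fy=s,interpolation=cv2.INTER_CUBIC))
def pts(f,uv):
    """depth -> world for pixel list"""
    uv=np.asarray(uv,float).reshape(-1,2)
    n=cv2.undistortPoints(uv[:,None],f['mtx'],np.array(f['distortion']))[:,0]
    z=f['range_z'][uv[:,1].astype(int),uv[:,0].astype(int)]
    c=np.c_[n*z[:,None],z]; T=np.linalg.inv(f['world_to_cam'])
    w=c@T[:3,:3].T+T[:3,3]; w[z==0]=np.nan
    return w
def plane(f,uv,h):
    uv=np.asarray(uv,float).reshape(-1,2)
    n=cv2.undistortPoints(uv[:,None],f['mtx'],np.array(f['distortion']))[:,0]
    T=np.linalg.inv(f['world_to_cam']); d=np.c_[n,np.ones(len(n))]@T[:3,:3].T; o=T[:3,3]
    return o+d*((h-o[2])/d[:,2])[:,None]
def cloud(f):
    v,u=np.mgrid[:420,:560]; return pts(f,np.c_[u.ravel(),v.ravel()]).reshape(420,560,3)
def proj(f,P):
    P=np.asarray(P,float).reshape(-1,3);T=f['world_to_cam'];r,_=cv2.Rodrigues(T[:3,:3])
    return cv2.projectPoints(P,r,T[:3,3],f['mtx'],np.array(f['distortion']))[0][:,0]
E
python3 - <<'E'
from h import *
a=cap('scene');b=cap('top');cv2.imwrite('pics/a.png',np.vstack([a['pixels'],b['pixels']])[...,::-1][:, :] if 0 else cv2.resize(np.hstack([a['pixels'],b['pixels']])[...,::-1],(800,300),interpolation=cv2.INTER_AREA))
save(a,'scene.png',s=1.4);save(b,'top.png',s=1.4)
print(arm.read_state())
for f in(a,b):print(np.linalg.inv(f['world_to_cam']).round(3))
E
```

```text
{'time': 0.1, 'joint_positions': array([ 1.18573767e+00,  3.79322614e-01,  1.73469776e+00, -7.34949034e-06,
        1.02851536e+00, -3.32721746e-02]), 'qd': array([-0.00058166, -0.00279245, -0.00051384,  0.00073331,  0.00031444,
       -0.00065149]), 'effort': array([ 1.33239519e-03, -7.65049124e+01, -4.35290515e+01,  6.53696177e-02,
        3.98539240e-02,  1.93096355e-05]), 'eef_pos': array([0.24106953, 0.6568347 , 0.23238947]), 'ee_rot': array([-5.49700841e-01, -3.09293382e+00,  1.45106067e-03]), 'contact_force': array([-0.11542977,  0.25373875, -0.68031881]), 'ft_torque': array([-0.04873119,  0.07687682, -0.01562866]), 'opening': 0.9968992911847175}
[[-0.707  0.375 -0.6    1.427]
 [ 0.707  0.391 -0.589  0.842]
 [ 0.014 -0.841 -0.541  0.91 ]
 [ 0.     0.     0.     1.   ]]
[[-0.044 -0.976  0.215  0.269]
 [-0.999  0.044 -0.004 -0.043]
 [-0.006 -0.215 -0.977  1.372]
 [ 0.     0.     0.     1.   ]]
```

View pics/scene.png

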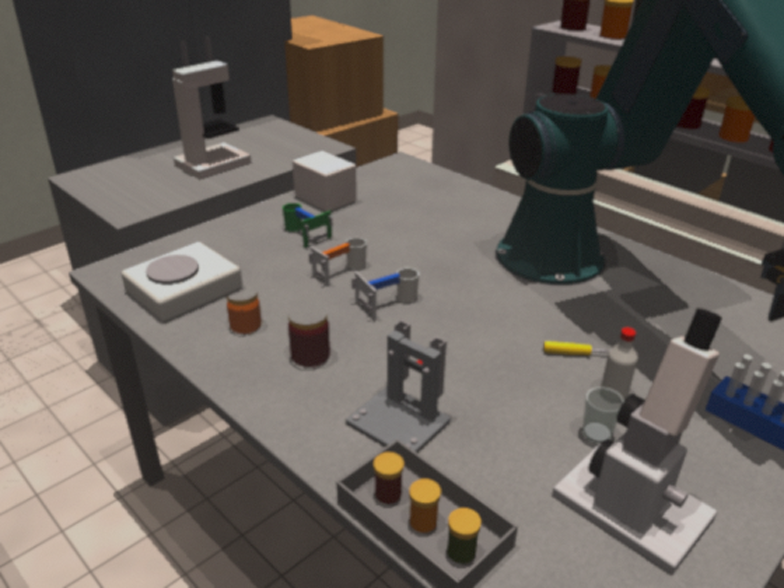

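View pics/top.png

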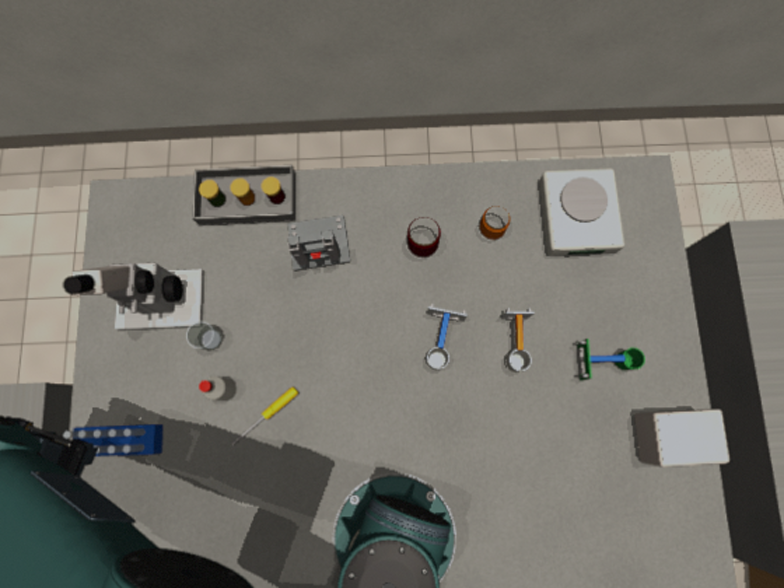

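The scene shows two blue-beamed arms. One is at top (317,238) with a white cup and grey frame. The other, at (432,256), has a green cup and frame and is the look-alike. The orange one is at (371,237). I take the first and confirm it in a crop. The stand is at (228,178) with its catch facing the robot.

Run:
```python
from h import *
a=ld('scene');b=ld('top')
A=b['pixels'][200:280,290:390][...,::-1];B=b['pixels'][145:205,195:265][...,::-1]
cv2.imwrite('pics/crop.png',np.vstack([cv2.resize(A,(400,320)),cv2.resize(B,(400,340),interpolation=cv2.INTER_CUBIC)]).reshape(660,400,3)[:600])
for n,f,box in(('top',b,(295,205,345,270)),('scene',a,(250,185,310,225))):
    C=cloud(f);hsv=cv2.cvtColor(f['pixels'],cv2.COLOR_RGB2HSV)
    m=np.zeros((420,560),bool);m[box[1]:box[3],box[0]:box[2]]=1
    m&=(hsv[...,0]>100)&(hsv[...,0]<125)&(hsv[...,1]>120)
    P=C[m];print(n,'blue',m.sum(),np.nanmedian(P,0),np.nanpercentile(P,[5,95],axis=0).round(4).tolist())
    uv=np.argwhere(m)[:,::-1]; Q=plane(f,uv,.072)
    r=cv2.minAreaRect((Q[:,:2]*1000).astype(np.float32));print(' rect on z=.072',r)
    # axis
    q=Q[:,:2]-Q[:,:2].mean(0);w,v=np.linalg.eigh(q.T@q);print(' mean',Q.mean(0),'ax',v[:,1])
    print(' table z',np.nanmedian(C[265:275,200:220] if n=='top' else C[300:310,380:385],axis=(0,1)))
C=cloud(b);hsv=cv2.cvtColor(b['pixels'],cv2.COLOR_RGB2HSV)
m=((hsv[...,0]<6)|(hsv[...,0]>174))&(hsv[...,1]>150);m[:,:210]=0;m[:,250:]=0;m[:160]=0;m[200:]=0
print('red',np.argwhere(m).mean(0),np.nanmedian(C[m],0))
S=C[145:200,200:256].reshape(-1,3);
for lo,hi in((.004,.03),(.03,.1),(.13,.2)):
    s=S[(S[:,2]>lo)&(S[:,2]<hi)];print(lo,len(s),np.percentile(s,[0,5,50,95,100],axis=0).round(3).tolist())
    print(cv2.minAreaRect((s[:,:2]*1000).astype(np.float32)))
C=cloud(a);S=C[230:315,245:325].reshape(-1,3)
for lo,hi in((.004,.03),(.03,.1),(.13,.2)):
    s=S[(S[:,2]>lo)&(S[:,2]<hi)];print('sc',lo,len(s),np.percentile(s,[0,5,50,95,100],axis=0).round(3).tolist())
```

```text
top blue 106 [ 0.47919991 -0.13821652  0.07218226] [[0.4425, -0.1493, 0.0665], [0.5139, -0.1266, 0.0765]]
 rect on z=.072 ((478.29620361328125, -138.2388458251953), (13.922964096069336, 85.8492431640625), 75.41107177734375)
 mean [ 0.47815151 -0.13829122  0.072     ] ax [-0.96898976  0.24710088]
 table z [0.38569308 0.23745215 0.00049545]
scene blue 98 [ 0.47253954 -0.13445593  0.06994138] [[0.4445, -0.1462, 0.0602], [0.5026, -0.1243, 0.0749]]
 rect on z=.072 ((474.4319152832031, -129.75155639648438), (28.852596282958984, 74.2983169555664), 76.12326049804688)
 mean [ 0.4756714  -0.13110182  0.072     ] ax [-0.97717415  0.21243983]
 table z [0.55769648 0.35513219 0.00198832]
red [181.89655172 225.34482759] [0.67047799 0.16304649 0.10457273]
0.004 1116 [[0.634, 0.068, 0.004], [0.664, 0.093, 0.005], [0.76, 0.167, 0.014], [0.829, 0.26, 0.02], [0.85, 0.272, 0.03]]
((741.6533813476562, 171.6595458984375), (206.3934326171875, 211.93971252441406), 88.55940246582031)
0.03 150 [[0.66, 0.112, 0.03], [0.661, 0.113, 0.033], [0.688, 0.197, 0.06], [0.824, 0.259, 0.097], [0.835, 0.266, 0.1]]
((726.3477783203125, 202.31605529785156), (203.17477416992188, 104.94697570800781), 42.86722946166992)
0.13 347 [[0.66, 0.112, 0.13], [0.662, 0.114, 0.137], [0.688, 0.167, 0.161], [0.704, 0.213, 0.177], [0.711, 0.22, 0.181]]
((685.4581298828125, 165.06646728515625), (42.283287048339844, 107.09085083007812), 5.652059078216553)
sc 0.004 1858 [[0.419, -0.138, 0.004], [0.67, 0.092, 0.005], [0.733, 0.162, 0.014], [0.799, 0.235, 0.019], [0.808, 0.271, 0.03]]
sc 0.03 617 [[0.656, 0.113, 0.03], [0.669, 0.119, 0.034], [0.7, 0.192, 0.068], [0.711, 0.218, 0.098], [0.806, 0.233, 0.1]]
sc 0.13 781 [[0.659, 0.108, 0.13], [0.665, 0.115, 0.133], [0.696, 0.176, 0.159], [0.71, 0.216, 0.175], [0.718, 0.219, 0.179]]
```

View pics/crop.png

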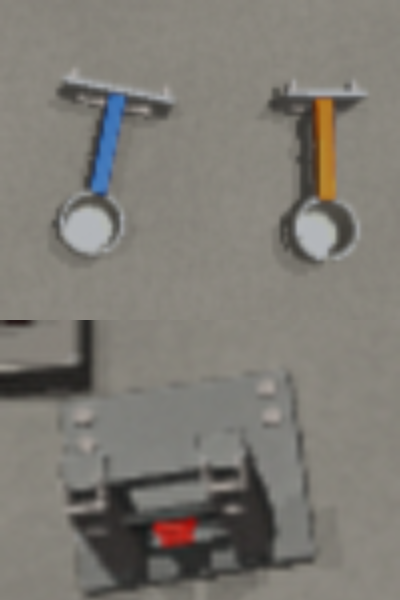

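The crop confirms the white-cup, grey-frame arm with the blue beam. The beam rectangle is 14 x 86 mm, centred at (0.478,-0.138), with its top at z = 0.072, which matches the given sizes.

```bash
cat >> h.py <<'E'
from scipy.spatial.transform import Rotation as Ro
def go(pos,yaw):
    """shift(mm)/turn in tool axes to world pos with tool down, tool x at yaw"""
    s=arm.read_state();R=Ro.from_rotvec(s['ee_rot'])
    x=np.array([np.cos(yaw),np.sin(yaw),0]);z=np.array([0,0,-1.]);T=Ro.from_matrix(np.c_[x,np.cross(z,x),z])
    print('t',s['time'],'pos',s['eef_pos'].round(4),'F',s['contact_force'].round(1),'M',s['ft_torque'].round(2),'open',round(s['opening']*91.2,1),'q',s['joint_positions'].round(2))
    print('shift',(R.inv().apply(np.array(pos)-s['eef_pos'])*1000).round(1),'turn',(R.inv()*T).as_rotvec().round(4))
E
python3 - <<'E'
from h import *
print(Ro.from_rotvec(arm.read_state()['ee_rot']).as_matrix().round(3))
yaw=np.arctan2(-.247,.969)
go([.45,.30,.27],yaw);go([.45,.30,.27],yaw+np.pi); go([.458,-.133,.25],yaw); go([.458,-.133,.25],yaw+np.pi)
E
```

```text
[[-0.939  0.345 -0.   ]
 [ 0.345  0.939 -0.001]
 [ 0.    -0.001 -1.   ]]
t 0.1 pos [0.2411 0.6568 0.2324] F [-0.1  0.3 -0.7] M [-0.05  0.08 -0.02] open 90.9 q [ 1.19  0.38  1.73 -0.    1.03 -0.03]
shift [-319.1 -263.   -37.4] turn [-1.0000e-04  1.4000e-03  3.0394e+00]
t 0.1 pos [0.2411 0.6568 0.2324] F [-0.1  0.3 -0.7] M [-0.05  0.08 -0.02] open 90.9 q [ 1.19  0.38  1.73 -0.    1.03 -0.03]
shift [-319.1 -263.   -37.4] turn [-9.000e-04 -1.000e-04 -1.022e-01]
t 0.1 pos [0.2411 0.6568 0.2324] F [-0.1  0.3 -0.7] M [-0.05  0.08 -0.02] open 90.9 q [ 1.19  0.38  1.73 -0.    1.03 -0.03]
shift [-475.8 -666.7  -17. ] turn [-1.0000e-04  1.4000e-03  3.0394e+00]
t 0.1 pos [0.2411 0.6568 0.2324] F [-0.1  0.3 -0.7] M [-0.05  0.08 -0.02] open 90.9 q [ 1.19  0.38  1.73 -0.    1.03 -0.03]
shift [-475.8 -666.7  -17. ] turn [-9.000e-04 -1.000e-04 -1.022e-01]
```

Emit:
send_rows(
  motion=[91, -319, -263, -37, 0, 0, -0.1, 91, -319, -263, -37, 0, 0, -0.1, 91, -319, -263, -37, 0, 0, -0.1, 91, -319, -263, -37, 0, 0, -0.1, 91, -319, -263, -37, 0, 0, -0.1, 91, -319, -263, -37, 0, 0, -0.1, 91, -319, -263, -37, 0, 0, -0.1, 91, -319, -263, -37, 0, 0, -0.1, 91, -319, -263, -37, 0, 0, -0.1, 91, -476, -667, -17, 0, 0, -0.102],
)

```text
time: 1.1
eef_pos: [0.4524, 0.2509, 0.2682]
ee_rot: [0.391, 3.116, 0.002]
contact_force: [0.6, -0.4, -0.2]
opening: 0.997
```

Run:
```python
from h import *
yaw=np.arctan2(-.247,.969)
go([.458,-.133,.25],yaw+np.pi)
```

```text
t 1.1 pos [0.4524 0.2509 0.2682] F [ 0.6 -0.4 -0.2] M [0.02 0.05 0.02] open 90.9 q [ 0.46  0.04  2.08  0.    1.02 -0.86]
shift [-100.1 -370.6   17.8] turn [0.0015 0.0011 0.0002]
```

Emit:
send_rows(
  motion=[91, -100, -371, 18, 0, 0, 0, 91, -100, -371, 18, 0, 0, 0, 91, -100, -371, 18, 0, 0, 0, 91, -100, -371, 18, 0, 0, 0, 91, -100, -371, 18, 0, 0, 0, 91, -100, -371, 18, 0, 0, 0, 91, -100, -371, 18, 0, 0, 0, 91, -100, -371, 18, 0, 0, 0, 91, -100, -371, 18, 0, 0, 0, 91, -100, -371, 18, 0, 0, 0],
)

```text
time: 2.1
eef_pos: [0.456, -0.134, 0.2493]
ee_rot: [-0.394, -3.116, -0.0]
contact_force: [-0.1, -0.6, 0.4]
opening: 0.99
```

Run:
```python
from h import *
f=cap('wrist','w1');save(f,'w1.png',s=1.4)
C=cloud(f);hsv=cv2.cvtColor(f['pixels'],cv2.COLOR_RGB2HSV)
m=(hsv[...,0]>100)&(hsv[...,0]<125)&(hsv[...,1]>120)&(C[...,2]>.068)&(C[...,2]<.08)
uv=np.argwhere(m)[:,::-1];Q=plane(f,uv,.072)
print(m.sum(),np.nanmedian(C[m],0),cv2.minAreaRect((Q[:,:2]*1000).astype(np.float32)),Q[:,:2].mean(0))
q=Q[:,:2]-Q[:,:2].mean(0);w,v=np.linalg.eigh(q.T@q);print(v[:,1])
T=np.linalg.inv(f['world_to_cam']);print(T.round(3))
yaw=np.arctan2(-.247,.969);go([.458,-.133,.25],yaw+np.pi)
```

```text
1304 [ 0.47469677 -0.14023369  0.07153846] ((476.804443359375, -140.61660766601562), (13.458477020263672, 84.98040008544922), 75.90091705322266) [ 0.4754609  -0.14029134]
[-0.96843921  0.24924987]
[[ 0.248  0.934  0.259  0.383]
 [ 0.969 -0.239 -0.067 -0.116]
 [-0.001  0.267 -0.964  0.401]
 [ 0.     0.     0.     1.   ]]
t 2.15 pos [ 0.456  -0.1333  0.2494] F [-0.5  0.6  0.2] M [ 0.02 -0.04 -0.02] open 91.0 q [-0.33 -0.01  2.17  0.    0.98 -1.65]
shift [-1.8  0.8 -0.6] turn [ 0.0003 -0.0006 -0.0005]
```

View pics/w1.png

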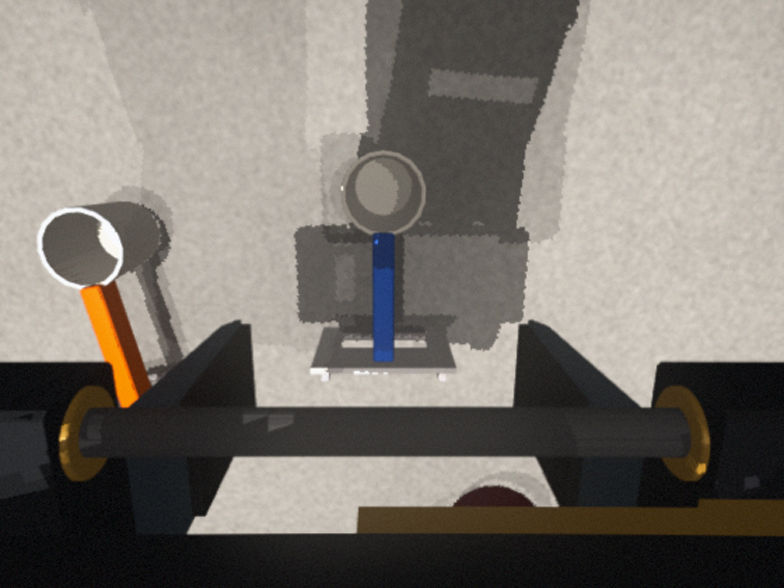

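The wrist view shows the blue beam at (384,300) between the open jaws, with its white cup at (384,192) and the grey frame and claws at (384,370). The orange arm is clear, off to the left.

Run:
```python
from h import *
yaw=np.arctan2(-.249,.9685)
go([.4884,-.1436,.061],yaw+np.pi)
```

```text
t 2.15 pos [ 0.456  -0.1333  0.2494] F [-0.5  0.6  0.2] M [ 0.02 -0.04 -0.02] open 91.0 q [-0.33 -0.01  2.17  0.    0.98 -1.65]
shift [-34.   -2.  188.4] turn [ 0.0003 -0.0006  0.0015]
```

Emit:
send_rows(
  motion=[64, -33, -2, 50, 0, 0, 0, 64, -33, -2, 100, 0, 0, 0, 64, -33, -2, 140, 0, 0, 0, 64, -33, -2, 170, 0, 0, 0, 64, -33, -2, 188, 0, 0, 0, 64, -33, -2, 188, 0, 0, 0, 64, -33, -2, 188, 0, 0, 0],
)

```text
time: 2.85
eef_pos: [0.488, -0.143, 0.0621]
ee_rot: [-0.389, -3.117, -0.0]
contact_force: [-0.2, 0.1, 1.5]
opening: 0.703
```

Run:
```python
from h import *
yaw=np.arctan2(-.249,.9685)
go([.4884,-.1436,.061],yaw+np.pi)
```

```text
t 2.85 pos [ 0.488  -0.143   0.0621] F [-0.2  0.1  1.5] M [-0.01 -0.01 -0.04] open 64.1 q [-0.33  0.37  2.17  0.    0.61 -1.65]
shift [-0.6 -0.5  1.1] turn [ 0.0001 -0.0002  0.0032]
```

Close, then lift.

Emit:
send_rows(
  motion=[0, 0, 0, 1, 0, 0, 0, 0, 0, 0, 1, 0, 0, 0, 0, 0, 0, 1, 0, 0, 0, 0, 0, 0, 1, 0, 0, 0, 0, 0, 0, 1, 0, 0, 0, 0, 0, 0, 1, 0, 0, 0, 0, 0, 0, 1, 0, 0, 0, 0, 0, 0, 1, 0, 0, 0],
)

```text
time: 3.65
eef_pos: [0.4877, -0.1439, 0.0606]
ee_rot: [-0.391, -3.117, -0.0]
contact_force: [-0.9, -0.3, 0.0]
opening: 0.151
```

Emit:
send_rows(
  motion=[0, 0, 0, -20, 0, 0, 0, 0, 0, 0, -50, 0, 0, 0, 0, 0, 0, -90, 0, 0, 0, 0, 0, 0, -130, 0, 0, 0, 0, 0, 0, -150, 0, 0, 0, 0, 0, 0, -150, 0, 0, 0],
)

```text
time: 4.25
eef_pos: [0.4889, -0.1444, 0.2131]
ee_rot: [0.391, 3.113, -0.002]
contact_force: [0.1, -0.8, -3.9]
opening: 0.154
```

Run:
```python
from h import *
go([.55,.16,.22],np.pi+.05)
f=cap('top','t2');save(f,'t2.png',(195,140,265,205),7)
a=cap('scene','s2')
# scene: stand front view
im=np.hstack([cv2.resize(a['pixels'][220:320,240:330],(400,444),interpolation=cv2.INTER_CUBIC),cv2.resize(a['pixels'][150:240,230:320],(400,444),interpolation=cv2.INTER_CUBIC)])
cv2.imwrite('pics/s2.png',im[...,::-1])
```

```text
t 4.25 pos [ 0.4889 -0.1444  0.2131] F [ 0.1 -0.8 -3.9] M [-0.02 -0.05 -0.  ] open 14.0 q [-0.33  0.1   2.13 -0.    0.91 -1.65]
shift [ 16.  310.   -7.1] turn [-0.0011  0.0045 -0.2998]
```

View pics/s2.png

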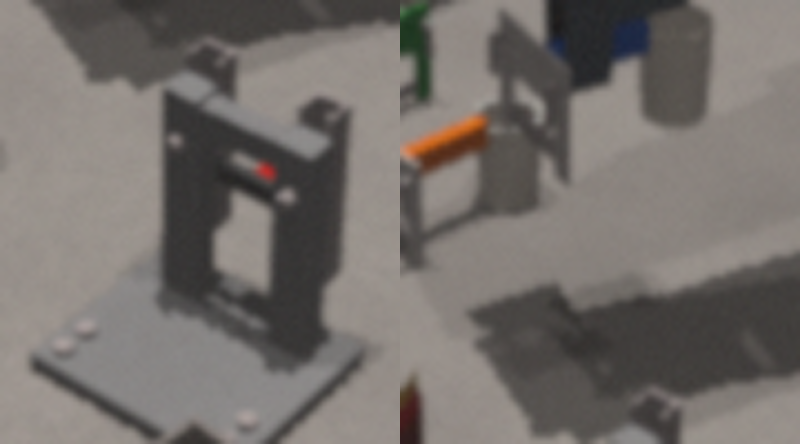

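The arm is held level (left crop: stand seen from behind, red catch at (265,170); right crop: cup arm in the gripper). The uprights' top faces should give both the stand pose and the clamp offset, since the upright tops lie 41 mm above the slots' lower edges.

Run:
```python
from h import *
for t,box in(('t2',(200,150,256,195)),('s2',(255,225,325,300))):
    f=ld(t);C=cloud(f);S=C[box[1]:box[3],box[0]:box[2]].reshape(-1,3)
    s=S[S[:,2]>.12];print(t,'hist z',np.histogram(s[:,2],np.arange(.12,.196,.004)))
    if t=='t2':
        np.set_printoptions(linewidth=250)
        print('z map mm');print((C[158:190,204:246,2]*1000).round(0).astype(int))
    hi=S[S[:,2]>.168]
    for side in (0,1):
        h=hi[(hi[:,1]>.165)==side];print(side,len(h),np.median(h,0).round(4),np.percentile(h,[5,95],axis=0).round(4).tolist())
```

```text
t2 hist z (array([ 9, 10,  7, 11, 11, 16, 21,  9, 21, 45, 89, 65, 15, 18, 15,  4,  0,
        0,  0]), array([0.12 , 0.124, 0.128, 0.132, 0.136, 0.14 , 0.144, 0.148, 0.152,
       0.156, 0.16 , 0.164, 0.168, 0.172, 0.176, 0.18 , 0.184, 0.188,
       0.192, 0.196]))
z map mm
[[-2  1  1 ... 13 14 15]
 [ 5 -2 17 ... 19 17  9]
 [ 0  7 13 ... 12 15 15]
 ...
 [-4  5 -3 ... 13 10 12]
 [-2  5 -3 ...  4  0  1]
 [ 1  5 -3 ... -4 -3  2]]
0 22 [0.6738 0.1242 0.174 ] [[0.671, 0.113, 0.1701], [0.6896, 0.1329, 0.1797]]
1 30 [0.6652 0.2012 0.1744] [[0.6612, 0.1917, 0.1685], [0.6912, 0.2135, 0.1806]]
s2 hist z (array([ 33,  31,  32,  45,  36,  44,  54,  69,  69,  97, 152,  82,  39,  37,  36,   0,   0,   0,   0]), array([0.12 , 0.124, 0.128, 0.132, 0.136, 0.14 , 0.144, 0.148, 0.152, 0.156, 0.16 , 0.164, 0.168, 0.172, 0.176, 0.18 , 0.184, 0.188, 0.192, 0.196]))
0 53 [0.6757 0.1197 0.1732] [[0.6713, 0.1114, 0.1686], [0.6904, 0.135, 0.1785]]
1 59 [0.6661 0.2014 0.1741] [[0.6603, 0.1912, 0.1684], [0.6804, 0.2137, 0.1787]]<stdin>:7: RuntimeWarning: invalid value encountered in cast
```

Run:
```python
from h import *
b=ld('top');save(b,'st.png',(200,145,256,200),10)
```

```text
(no output)
```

View pics/st.png

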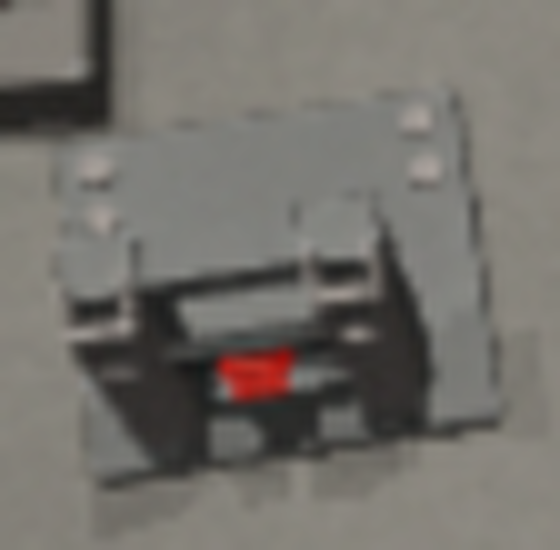

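The top crop shows the two uprights' web tops as bright lines at about (100,328) and (345,290). Slot-edge glints lie below each, with the red catch at (258,375). The resolution is too coarse for the ±3 mm height, so I'll look closer with the wrist camera, tilting the tool so that it sees the front face.

Run:
```python
from h import *
b=ld('top')
for h in(.174,.183):print(h,plane(b,[[210,177.8],[234.5,174]],h).round(4).tolist())
print('41mm px',proj(b,[[.667,.2,.177],[.667,.2,.136]]).round(1).tolist(), 'glints at 211.8,182.5 /235.5,178.2')
w=ld('w1');K=w['mtx'];print('K',K[0,0],K[0,2],K[1,2])
# camera in tool frame (state at w1: pos .456,-.1333,.2494, yaw)
T=np.linalg.inv(w['world_to_cam']);y=np.pi+np.arctan2(-.249,.9685)
def toolR(yaw,tilt):
    x=np.array([np.cos(yaw),np.sin(yaw),0]);z=np.array([0,0,-1.]);R=np.c_[x,np.cross(z,x),z]
    return R@Ro.from_rotvec([0,tilt,0]).as_matrix()
R0=toolR(y,0);Rc=R0.T@T[:3,:3];tc=R0.T@(T[:3,3]-np.array([.456,-.1333,.2494]));print('tc',tc.round(3))
np.save('cam.npy',np.c_[Rc,tc])
S=np.array([.667,.165,.15])
s=arm.read_state();Rn=Ro.from_rotvec(s['ee_rot'])
for tilt in(-.4,-.5,-.6):
  for rng in(.33,):
    yaw=np.pi+.15;R=toolR(yaw,tilt)
    d=np.array([(425-K[0,2])/K[0,0]*rng,(170-K[1,2])/K[1,1]*rng,rng])
    tcp=S-R@(Rc@d+tc)
    print(tilt,'tcp',tcp.round(3),'tool z',R[:,2].round(2),'cam z',(R@Rc)[:,2].round(2),'shift',(Rn.inv().apply(tcp-s['eef_pos'])*1000).round(1),'turn',(Rn.inv()*Ro.from_matrix(R)).as_rotvec().round(3))
```

```text
0.174 [[0.6646, 0.2004, 0.174], [0.6737, 0.1212, 0.174]]
0.183 [[0.6616, 0.1986, 0.183], [0.6707, 0.12, 0.183]]
41mm px [[209.9, 176.8], [212.4, 180.6]] glints at 211.8,182.5 /235.5,178.2
K 378.4542559569877 274.3408339968579 206.67837611669768
tc [ 0.076 -0.001 -0.151]
-0.4 tcp [0.636 0.029 0.319] tool z [ 0.39  0.06 -0.92] cam z [ 0.61  0.09 -0.78] shift [-101.2  203.8 -108.8] turn [-0.08  -0.395 -0.394]
-0.5 tcp [0.619 0.026 0.313] tool z [ 0.47  0.07 -0.88] cam z [ 0.69  0.1  -0.72] shift [ -86.   197.4 -102.8] turn [-0.1   -0.494 -0.391]
-0.6 tcp [0.604 0.024 0.305] tool z [ 0.56  0.08 -0.83] cam z [ 0.76  0.11 -0.64] shift [-71.3 191.2 -95.2] turn [-0.12  -0.592 -0.388]
```

Emit:
send_rows(
  motion=[0, -86, 197, -103, -0.1, -0.494, -0.391, 0, -86, 197, -103, -0.1, -0.494, -0.391, 0, -86, 197, -103, -0.1, -0.494, -0.391, 0, -86, 197, -103, -0.1, -0.494, -0.391, 0, -86, 197, -103, -0.1, -0.494, -0.391, 0, -86, 197, -103, -0.1, -0.494, -0.391, 0, -86, 197, -103, -0.1, -0.494, -0.391, 0, -86, 197, -103, -0.1, -0.494, -0.391, 0, -86, 197, -103, -0.1, -0.494, -0.391],
)

```text
time: 5.25
eef_pos: [0.6189, 0.025, 0.3121]
ee_rot: [-0.196, 2.637, 0.05]
contact_force: [-1.1, -1.0, -2.9]
opening: 0.155
```

Run:
```python
from h import *
f=cap('wrist','w2');save(f,'w2.png',s=1.4)
go([.6,.16,.2],np.pi+.115)
```

```text
t 5.3 pos [0.6191 0.025  0.3125] F [ 0.2 -0.1 -3. ] M [-0.03  0.47  0.01] open 14.1 q [-0.03 -0.    2.1   0.16  0.56 -1.87]
shift [ 52.9 136.3  99.3] turn [0.0086 0.4989 0.0327]
```

View pics/w2.png

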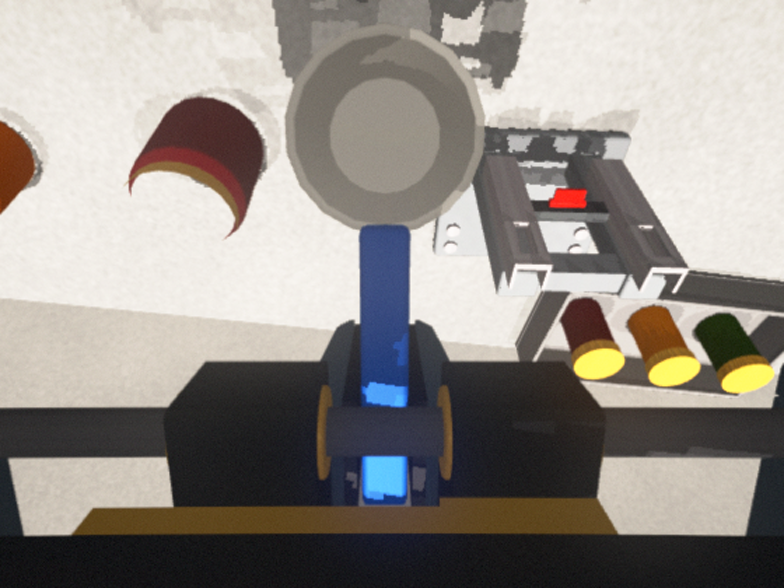

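The wrist view shows the stand front with the slots running from (520,224) to about (522,262) and from (645,227) to about (650,262). The web tops are at (530,267) and (665,268), and the red catch at (569,198). I'll enlarge it for accurate edges.

Run:
```python
from h import *
f=ld('w2');save(f,'w2c.png',(340,125,500,215),5)
```

```text
(no output)
```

View pics/w2c.png

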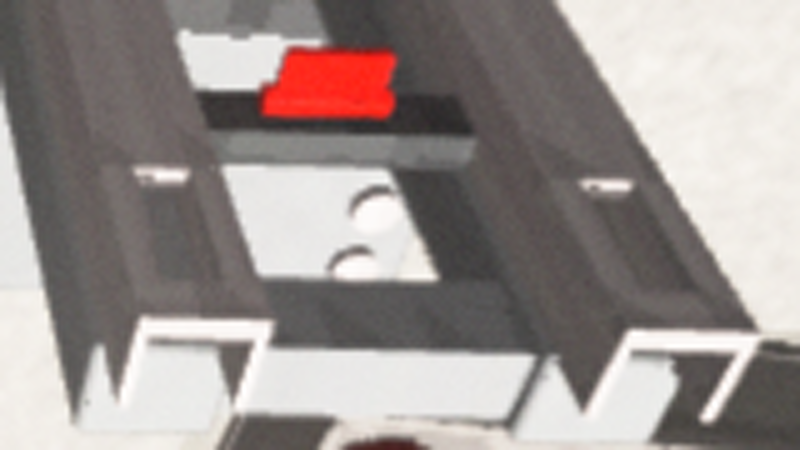

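```bash
cat > fit.py <<'E'
from h import *
from scipy.optimize import least_squares
f=ld('w2')
px=(np.array([[142,318],[272,321],[133,167],[188,170],[625,327],[762,331],[580,178],[635,180]])+.5)/5-.5+[340,125]
m=np.array([[0,-51,41],[0,-29,41],[0,-45,0],[0,-35,0],[0,29,41],[0,51,41],[0,35,0],[0,45,0]])/1000.
m=m[[1,0,3,2,5,4,7,6]] if 0 else m
# image right = world +y : left in image is y=-51
def P(p):
    c,s=np.cos(p[2]),np.sin(p[2]);R=np.array([[c,-s,0],[s,c,0],[0,0,1]]);return m@R.T+[p[0],p[1],p[3]]
for ix in(range(8),[0,1,4,5],[2,3,6,7]):
    ix=list(ix)
    r=least_squares(lambda p:(proj(f,P(p))-px)[ix].ravel(),[.667,.162,.115,.14]);print(ix,r.x.round(4),'rms px',np.sqrt(np.mean(r.fun**2)).round(2))
    print(r.fun.reshape(-1,2).round(1).tolist())
C=cloud(f)
uv=px.round().astype(int);print('depth pts',[C[v-2:v+3,u-2:u+3].reshape(-1,3)[np.argsort(C[v-2:v+3,u-2:u+3,2].ravel())[12]].round(3).tolist() for u,v in uv])
for c in([260,110],[395,110],[290,52],[395,55],[330,90]):
    u,v=np.array(c)/5+[340,125];print('red',C[int(v),int(u)].round(4))
# tilt of held arm: blue beam top cloud in tool frame
s=arm.read_state();R=Ro.from_rotvec(s['ee_rot']).as_matrix()
hsv=cv2.cvtColor(f['pixels'],cv2.COLOR_RGB2HSV)
b=(hsv[...,0]>100)&(hsv[...,0]<125)&(hsv[...,1]>100);b[:, :255]=0;b[:,295:]=0;b[235:]=0
Q=(C[b]-s['eef_pos'])@R*1000;Q=Q[~np.isnan(Q[:,0])]
print(len(Q),np.percentile(Q,[2,50,98],axis=0).round(1));A=np.c_[Q[:,0],np.ones(len(Q))]
print('slope z/x',np.linalg.lstsq(A,Q[:,2],rcond=None)[0],'y/x',np.linalg.lstsq(A,Q[:,1],rcond=None)[0])
E
python3 fit.py
```

```text
[0, 1, 2, 3, 4, 5, 6, 7] [0.6665 0.1606 0.1204 0.1344] rms px 0.25
[[-0.4, 0.0], [0.4, 0.0], [0.0, 0.2], [0.2, -0.2], [0.5, 0.3], [-0.1, 0.0], [-0.4, -0.1], [-0.3, -0.3]]
[0, 1, 4, 5] [0.6669 0.1608 0.1223 0.1338] rms px 0.24
[[-0.4, 0.0], [0.4, -0.0], [0.3, 0.1], [-0.3, -0.1]]
[2, 3, 6, 7] [0.6655 0.1598 0.1175 0.136 ] rms px 0.11
[[-0.1, 0.1], [0.1, -0.2], [-0.1, 0.1], [0.1, -0.1]]
depth pts [[0.672, 0.11, 0.175], [0.688, 0.144, 0.156], [0.672, 0.118, 0.135], [0.67, 0.125, 0.135], [0.665, 0.19, 0.174], [0.791, 0.366, 0.0], [0.662, 0.197, 0.135], [0.664, 0.205, 0.135]]
red [0.6775 0.1496 0.1022]
red [0.6753 0.177  0.0997]
red [0.6637 0.1503 0.1019]
red [0.6819 0.189  0.0679]
red [0.6708 0.1609 0.1028]
2469 [[ 26.7  -6.5 -12.1]
 [ 41.   -0.4 -10.9]
 [ 54.2   6.   -9.2]]
slope z/x [  0.01247661 -11.32404218] y/x [ 0.00037493 -0.29013349]
```

The fit agrees with the depth readings. The stand front plane is at (0.6665,0.1605) with yaw 0.12, and the slot lower edge is at z = 0.1345 (offset -7.5 mm, within ±9). Residuals are 0.25 px. Next I level out in front of it.

```bash
cat >> h.py <<'E'
SY=.12;S0=np.array([.6665,.1605])
def st(xs,ys,z):
    """TCP target in stand axes (mm in-plane, z m)"""
    u=np.array([np.cos(SY),np.sin(SY)]);v=np.array([-u[1],u[0]])
    p=S0+u*xs/1000+v*ys/1000; go([*p,z],np.pi+SY)
    s=arm.read_state();d=s['eef_pos'][:2]-S0;F=s['contact_force']
    print('stand xs,ys',(d@u*1000).round(1),(d@v*1000).round(1),'F u,v,z',(F[:2]@u).round(1),(F[:2]@v).round(1),F[2].round(1))
E
python3 -c "
from h import *
st(-117,0,.2)"
```

```text
t 5.3 pos [0.6191 0.025  0.3125] F [ 0.2 -0.1 -3. ] M [-0.03  0.47  0.01] open 14.1 q [-0.03 -0.    2.1   0.16  0.56 -1.87]
shift [ 97.8 130.3  74.9] turn [0.0074 0.499  0.0278]
stand xs,ys -63.3 -128.9 F u,v,z 0.2 -0.1 -3.0
```

Emit:
send_rows(
  motion=[0, 98, 130, 75, 0.007, 0.499, 0.028, 0, 98, 130, 75, 0.007, 0.499, 0.028, 0, 98, 130, 75, 0.007, 0.499, 0.028, 0, 98, 130, 75, 0.007, 0.499, 0.028, 0, 98, 130, 75, 0.007, 0.499, 0.028, 0, 98, 130, 75, 0.007, 0.499, 0.028, 0, 98, 130, 75, 0.007, 0.499, 0.028, 0, 98, 130, 75, 0.007, 0.499, 0.028],
)

```text
time: 6.1
eef_pos: [0.5515, 0.146, 0.2018]
ee_rot: [-0.188, 3.132, 0.001]
contact_force: [0.1, -0.5, -2.2]
opening: 0.153
```

Run:
```python
from h import *
st(-57,0,.1568)
# held arm: measure beam ends & claws from scene/top view
t=cap('top','t3');s=cap('scene','s3')
S=arm.read_state();R=Ro.from_rotvec(S['ee_rot']).as_matrix()
for f in(t,s):
    C=cloud(f);Q=(C-S['eef_pos'])@R*1000
    m=(abs(Q[...,1])<60)&(Q[...,0]<-20)&(Q[...,0]>-60)&(Q[...,2]>-25)&(Q[...,2]<60)
    q=Q[m];print(len(q))
    if len(q):
        print(np.percentile(q,[1,5,50,95,99],axis=0).round(1).tolist())
        mi=(q[:,2]<-5);print('top edge x,y range',np.percentile(q[mi],[2,50,98],axis=0).round(1).tolist() if mi.sum() else 0)
c=[proj(t,S['eef_pos']+R@np.array([-30,0,0])/1000)[0],proj(s,S['eef_pos']+R@np.array([-30,0,0])/1000)[0]]
ims=[]
for f,(u,v) in zip((t,s),c):
    u,v=int(u),int(v);ims.append(cv2.resize(f['pixels'][v-40:v+40,u-40:u+40],(400,400),interpolation=cv2.INTER_CUBIC))
cv2.imwrite('pics/t3.png',np.hstack(ims)[...,::-1])
```

```text
t 6.1 pos [0.5515 0.146  0.2018] F [ 0.1 -0.5 -2.2] M [ 0.1  -0.06 -0.03] open 14.0 q [ 0.22  0.22  2.02 -0.    0.9  -1.47]
shift [-58.7   0.6  45.2] turn [ 0.0003  0.0038 -0.0001]
stand xs,ys -115.9 -0.6 F u,v,z 0.1 -0.5 -2.2
0
670
[[-49.0, -47.2, -21.4], [-45.7, -41.1, -19.5], [-36.6, 2.5, 6.5], [-32.6, 46.3, 51.2], [-29.0, 48.8, 57.7]]
top edge x,y range [[-45.8, -45.3, -22.2], [-36.6, 2.6, -13.2], [-24.5, 48.4, -5.5]]
```

View pics/t3.png

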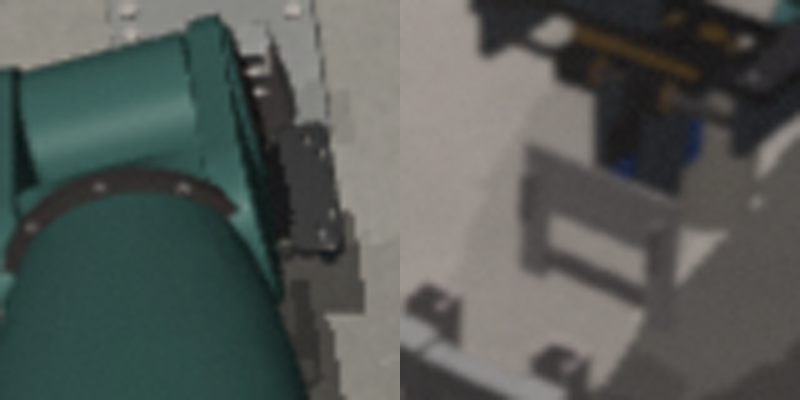

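The scene camera shows the frame level and square in front of the stand (frame at (600,230) in the right half, upright tops at (430,310) and (560,360)). Relative to that camera, the arm and stand show the same ~2 mm bias, so they agree with each other. Moving to the pre-entry pose.

Emit:
send_rows(
  motion=[0, -20, 1, 20, 0, 0.004, 0, 0, -40, 1, 45, 0, 0.004, 0, 0, -59, 1, 45, 0, 0.004, 0, 0, -59, 1, 45, 0, 0.004, 0, 0, -59, 1, 45, 0, 0.004, 0, 0, -59, 1, 45, 0, 0.004, 0],
)

```text
time: 6.8
eef_pos: [0.6089, 0.1547, 0.1564]
ee_rot: [0.19, -3.134, -0.0]
contact_force: [0.3, -0.2, -2.2]
opening: 0.149
```

```bash
python3 -c "
from h import *
st(-40,0,.1568)"
```

```text
t 6.8 pos [0.6089 0.1547 0.1564] F [ 0.3 -0.2 -2.2] M [ 0.07 -0.09 -0.01] open 13.5 q [ 0.21  0.37  1.91  0.    0.86 -1.48]
shift [-17.8  -1.2  -0.5] turn [ 0.0003 -0.002   0.0008]
stand xs,ys -57.8 1.2 F u,v,z 0.3 -0.2 -2.2
```

Emit:
send_rows(
  motion=[0, -5, -0.5, 0, 0, 0, 0, 0, -10, -0.5, 0, 0, 0, 0, 0, -13, -0.5, 0, 0, 0, 0, 0, -16, -0.5, 0, 0, 0, 0, 0, -19, -0.5, 0, 0, 0, 0, 0, -19, -0.5, 0, 0, 0, 0],
)

```text
time: 7.4
eef_pos: [0.6283, 0.1567, 0.1557]
ee_rot: [0.19, -3.133, 0.0]
contact_force: [-3.8, -0.7, 4.2]
opening: 0.154
```

```bash
python3 -c "
from h import *
st(-31,0,.1568)"
```

```text
t 7.4 pos [0.6283 0.1567 0.1557] F [-3.8 -0.7  4.2] M [0.   0.53 0.01] open 14.0 q [ 0.21  0.4   1.87  0.    0.87 -1.48]
shift [-7.3 -0.8 -1.1] turn [ 0.0002 -0.0032  0.001 ]
stand xs,ys -38.3 0.8 F u,v,z -3.9 -0.2 4.2
```

The push is up (+6 N) with a slight push back, so the hook bottoms are touching the slot sill and I am slightly low. I'll back off, rise 2 mm and go in again.

Emit:
send_rows(
  motion=[0, 6, 0, 0, 0, 0, 0, 0, 6, 0, -2, 0, 0, 0, 0, 6, 0, -2, 0, 0, 0, 0, 3, -0.5, -2, 0, 0, 0, 0, 0, -0.5, -2, 0, 0, 0, 0, 0, -0.5, -2, 0, 0, 0],
)

```text
time: 8.0
eef_pos: [0.6287, 0.1563, 0.1577]
ee_rot: [0.19, -3.133, -0.0]
contact_force: [0.7, 0.4, -3.2]
opening: 0.15
```

```bash
python3 -c "
from h import *
st(-31,0,.158)"
```

```text
t 8.0 pos [0.6287 0.1563 0.1577] F [ 0.7  0.4 -3.2] M [ 0.04 -0.08 -0.01] open 13.7 q [ 0.21  0.39  1.87  0.    0.88 -1.48]
shift [-7.  -0.3 -0.3] turn [ 0.0002 -0.0025  0.001 ]
stand xs,ys -38.0 0.3 F u,v,z 0.8 0.3 -3.2
```

Free now. I advance slowly to the face.

Emit:
send_rows(
  motion=[0, -2, 0, -0.3, 0, 0, 0, 0, -3.5, 0, -0.3, 0, 0, 0, 0, -5, 0, -0.3, 0, 0, 0, 0, -5, 0, -0.3, 0, 0, 0],
)

```text
time: 8.4
eef_pos: [0.6295, 0.1565, 0.1569]
ee_rot: [0.188, -3.124, 0.001]
contact_force: [-25.6, -1.5, 9.9]
opening: 0.154
```

```bash
python3 -c "
from h import *
st(-31,0,.158)"
```

```text
t 8.4 pos [0.6295 0.1565 0.1569] F [-25.6  -1.5   9.9] M [-0.27  4.09 -0.57] open 14.0 q [ 0.21  0.4   1.87  0.    0.89 -1.48]
shift [-6.2 -0.4 -1.2] turn [ 0.0001 -0.012   0.0002]
stand xs,ys -37.2 0.4 F u,v,z -25.6 1.6 9.9
```

It hit something firm at xs ≈ -38 mm. I back off and check with the wrist camera that the part has not slipped and where it sits in the jaws.

Emit:
send_rows(
  motion=[0, 8, 0, 0, 0, 0, 0, 0, 15, 0, 0, 0, 0, 0, 0, 15, 0, 0, 0, 0, 0],
)

```text
time: 8.7
eef_pos: [0.6179, 0.155, 0.1582]
ee_rot: [0.19, -3.134, -0.0]
contact_force: [1.0, -0.8, -2.9]
opening: 0.153
```

Run:
```python
from h import *
st(-57,0,.158)
f=cap('wrist','w3');cam=np.load('cam.npy')
for n in('w2','w3'):
    f=ld(n);n2=f['mtx']
    Rc,tc=cam[:,:3],cam[:,3]
    hsv=cv2.cvtColor(f['pixels'],cv2.COLOR_RGB2HSV)
    v,u=np.mgrid[:420,:560];uv=np.c_[u.ravel(),v.ravel()].astype(float)
    nn=cv2.undistortPoints(uv[:,None],f['mtx'],np.array(f['distortion']))[:,0]
    z=f['range_z'].ravel();Q=((np.c_[nn,np.ones(len(nn))]*z[:,None])@Rc.T+tc).reshape(420,560,3)*1000
    b=(hsv[...,0]>100)&(hsv[...,0]<125)&(hsv[...,1]>100);b[:,:250]=0;b[:,300:]=0;b[235:]=0
    q=Q[b&(f['range_z']>0)];q=q[(q[:,2]<-5)&(q[:,2]>-20)]
    k=np.polyfit(q[:,0],q[:,2],1);ky=np.polyfit(q[:,0],q[:,1],1)
    print(n,len(q),'x',np.percentile(q[:,0],[0,1,99,100]).round(1),'y',np.percentile(q[:,1],[1,99]).round(1),'slope',k.round(4),ky.round(4),'z@14',np.polyval(k,14).round(2), 'rows',np.argwhere(b)[:,0].min())
    # cup rim
    w=(Q[...,0]>55)&(Q[...,0]<130)&(abs(Q[...,1])<45)&(Q[...,2]>-20)&(Q[...,2]<20)
    r=Q[w];print(' rim n',len(r),'x',np.percentile(r[:,0],[1,99]).round(1),'y',np.percentile(r[:,1],[1,99]).round(1),'z',np.percentile(r[:,2],[5,50]).round(1))
```

```text
t 8.7 pos [0.6179 0.155  0.1582] F [ 1.  -0.8 -2.9] M [ 0.04 -0.09 -0.05] open 13.9 q [ 0.21  0.38  1.9   0.    0.87 -1.48]
shift [ 8.1 -0.3  0.2] turn [ 0.0002 -0.0023  0.0012]
stand xs,ys -48.9 0.3 F u,v,z 0.9 -0.9 -2.9
w2 2469 x [24.9 25.6 53.6 53.8] y [-7.5  5.3] slope [  0.0127 -11.3271] [ 3.0000e-04 -1.1389e+00] z@14 -11.15 rows 161
 rim n 7294 x [ 55.2 103.3] y [-26.5  24.3] z [-5.7 -1.3]
w3 2649 x [24.9 25.5 53.9 54.2] y [-7.9  5.7] slope [  0.016  -11.0753] [ 2.0000e-04 -1.1333e+00] z@14 -10.85 rows 160
 rim n 7194 x [ 55.2 103.5] y [-26.6  24.3] z [-5.  -0.9]
```

There was no slip. The beam centre suggests the TCP sits about 11 mm ahead of the grip point. The hooks are therefore about 7 mm into the slots and the lock bar is meeting the protruding catch tip, so I should go in slightly higher.

Emit:
send_rows(
  motion=[0, -4, -0.3, -1.3, 0, -0.002, 0, 0, -8, -0.3, -1.3, 0, -0.002, 0, 0, -10, -0.3, -1.3, 0, -0.002, 0, 0, -12, -0.3, -1.3, 0, -0.002, 0, 0, -12, -0.3, -1.3, 0, -0.002, 0],
)

```text
time: 9.25
eef_pos: [0.6294, 0.1561, 0.1591]
ee_rot: [0.189, -3.132, -0.0]
contact_force: [-10.3, -0.3, 2.1]
opening: 0.151
```

```bash
python3 -c "
from h import *
st(-33,0,.1595)"
```

```text
t 9.25 pos [0.6294 0.1561 0.1591] F [-10.3  -0.3   2.1] M [-0.18  2.08 -0.41] open 13.8 q [ 0.21  0.39  1.87  0.    0.88 -1.48]
shift [-4.4 -0.1 -0.5] turn [ 0.0003 -0.0041  0.0003]
stand xs,ys -37.4 0.1 F u,v,z -10.2 0.9 2.1
```

The contact is flat with stiffness ~4 N/mm, at xs ≈ -38 every time, and its moment puts it out at the uprights. That fits the contact face being home against the stand with the hooks inside. I test this by relaxing the push and descending 4 mm.

Emit:
send_rows(
  motion=[0, 1.5, 0, 0, 0, 0, 0, 0, 1.5, 0, 1.5, 0, 0, 0, 0, 1.5, 0, 3, 0, 0, 0, 0, 1.5, 0, 4, 0, 0, 0, 0, 1.5, 0, 4, 0, 0, 0],
)

```text
time: 9.75
eef_pos: [0.629, 0.156, 0.1557]
ee_rot: [0.19, -3.135, -0.0]
contact_force: [-5.3, -1.8, 1.9]
opening: 0.151
```

```bash
python3 -c "
from h import *
st(-38,0,.1335)"
```

```text
t 9.75 pos [0.629  0.156  0.1557] F [-5.3 -1.8  1.9] M [-0.18  1.23 -0.22] open 13.8 q [ 0.21  0.4   1.87  0.    0.87 -1.48]
shift [ 0.2 -0.1 22.2] turn [ 0.0002 -0.0008  0.0009]
stand xs,ys -37.8 0.1 F u,v,z -5.5 -1.2 1.9
```

Emit:
send_rows(
  motion=[0, 0.3, 0, 1.5, 0, 0, 0, 0, 0.5, 0, 3, 0, 0, 0, 0, 0.5, 0, 4, 0, 0, 0, 0, 0.5, 0, 4, 0, 0, 0],
)

```text
time: 10.15
eef_pos: [0.6289, 0.1561, 0.1522]
ee_rot: [-0.189, 3.136, 0.001]
contact_force: [-6.9, -0.7, 7.2]
opening: 0.152
```

```bash
python3 -c "
from h import *
st(-38,0,.1335)"
```

```text
t 10.15 pos [0.6289 0.1561 0.1522] F [-6.9 -0.7  7.2] M [-0.19  1.15 -0.35] open 13.9 q [ 0.21  0.4   1.88  0.    0.86 -1.48]
shift [ 0.1 -0.2 18.7] turn [0.0004 0.0002 0.0007]
stand xs,ys -37.9 0.2 F u,v,z -7.0 0.1 7.2
```

Now a hook test: pull back a little and see if it holds.

Emit:
send_rows(
  motion=[0, 2, 0, 0, 0, 0, 0, 0, 4, 0, 0, 0, 0, 0, 0, 5, 0, 0, 0, 0, 0, 0, 5, 0, 0, 0, 0, 0],
)

```text
time: 10.55
eef_pos: [0.6267, 0.1559, 0.1527]
ee_rot: [-0.189, 3.129, 0.002]
contact_force: [15.8, 2.4, -5.9]
opening: 0.151
```

```bash
python3 -c "
from h import *
st(-38,0,.1335)"
```

```text
t 10.55 pos [0.6267 0.1559 0.1527] F [15.8  2.4 -5.9] M [ 0.39 -2.74 -0.28] open 13.8 q [ 0.21  0.39  1.88  0.    0.86 -1.48]
shift [-2.  -0.2 19.2] turn [0.0008 0.0074 0.0007]
stand xs,ys -40.1 0.2 F u,v,z 15.9 0.5 -5.9
```

Hooked: it gives 2 mm, as the design says, and then holds. Centre it in the slack and press down in steps.

Emit:
send_rows(
  motion=[0, -4.7, 0, 0, 0, 0, 0, 0, -4.7, 0, 2, 0, 0, 0, 0, -4.7, 0, 4, 0, 0, 0, 0, -4.7, 0, 6, 0, 0, 0, 0, -4.7, 0, 8, 0, 0, 0, 0, -4.7, 0, 8, 0, 0, 0],
)

```text
time: 11.15
eef_pos: [0.6276, 0.1559, 0.1431]
ee_rot: [0.19, -3.134, -0.0]
contact_force: [-4.1, 2.0, 0.5]
opening: 0.149
```

```bash
python3 -c "
from h import *
st(-39,0,.1335)"
```

```text
t 11.15 pos [0.6276 0.1559 0.1431] F [-4.1  2.   0.5] M [ 0.05  0.94 -0.21] open 13.6 q [ 0.21  0.41  1.88  0.    0.85 -1.48]
shift [-0.1 -0.1  9.6] turn [ 0.0003 -0.0016  0.0008]
stand xs,ys -39.1 0.1 F u,v,z -3.8 2.5 0.5
```

Emit:
send_rows(
  motion=[0, 0, 0, 1.5, 0, 0, 0, 0, 0, 0, 3, 0, 0, 0, 0, 0, 0, 4.5, 0, 0, 0, 0, 0, 0, 6, 0, 0, 0, 0, 0, 0, 6, 0, 0, 0],
)

```text
time: 11.65
eef_pos: [0.6283, 0.1559, 0.1371]
ee_rot: [0.19, -3.136, -0.0]
contact_force: [-0.1, 0.2, -2.3]
opening: 0.15
```

```bash
python3 -c "
from h import *
st(-39,0,.1335)"
```

```text
t 11.65 pos [0.6283 0.1559 0.1371] F [-0.1  0.2 -2.3] M [ 0.11 -0.06 -0.02] open 13.7 q [ 0.21  0.42  1.88  0.    0.84 -1.48]
shift [ 0.5 -0.   3.6] turn [ 0.0001 -0.0001  0.0012]
stand xs,ys -38.5 0.0 F u,v,z -0.0 0.2 -2.3
```

Emit:
send_rows(
  motion=[0, 0, 0, 1, 0, 0, 0, 0, 0, 0, 2, 0, 0, 0, 0, 0, 0, 3, 0, 0, 0, 0, 0, 0, 3, 0, 0, 0],
)

```text
time: 12.05
eef_pos: [0.6282, 0.1559, 0.1344]
ee_rot: [0.19, -3.136, -0.0]
contact_force: [0.0, -0.1, -2.6]
opening: 0.151
```

```bash
python3 -c "
from h import *
st(-39,0,.1335)"
```

```text
t 12.05 pos [0.6282 0.1559 0.1344] F [ 0.  -0.1 -2.6] M [ 0.09 -0.08  0.  ] open 13.7 q [ 0.21  0.42  1.88  0.    0.84 -1.48]
shift [ 0.4 -0.1  0.9] turn [ 0.0002 -0.0002  0.001 ]
stand xs,ys -38.6 0.1 F u,v,z -0.0 -0.1 -2.6
```

Emit:
send_rows(
  motion=[0, 0, 0, 0.7, 0, 0, 0, 0, 0, 0, 1.4, 0, 0, 0, 0, 0, 0, 2, 0, 0, 0, 0, 0, 0, 2.5, 0, 0, 0, 0, 0, 0, 2.5, 0, 0, 0],
)

```text
time: 12.55
eef_pos: [0.6283, 0.1561, 0.1333]
ee_rot: [0.19, -3.136, -0.001]
contact_force: [-10.6, -2.1, 17.9]
opening: 0.149
```

```bash
python3 -c "
from h import *
st(-39,0,.1335)
f=cap('scene','s4');p=proj(f,[.6665,.16,.11])[0].astype(int);print(p);save(f,'s4.png',(p[0]-40,p[1]-45,p[0]+40,p[1]+30),7.5)"
```

```text
t 12.55 pos [0.6283 0.1561 0.1333] F [-10.6  -2.1  17.9] M [-0.24  1.4  -0.25] open 13.6 q [ 0.21  0.43  1.88  0.    0.83 -1.48]
shift [ 0.5 -0.2 -0.2] turn [ 0.0004 -0.0002  0.0008]
stand xs,ys -38.5 0.2 F u,v,z -10.8 -0.8 17.9
[300 256]
```

View pics/s4.png

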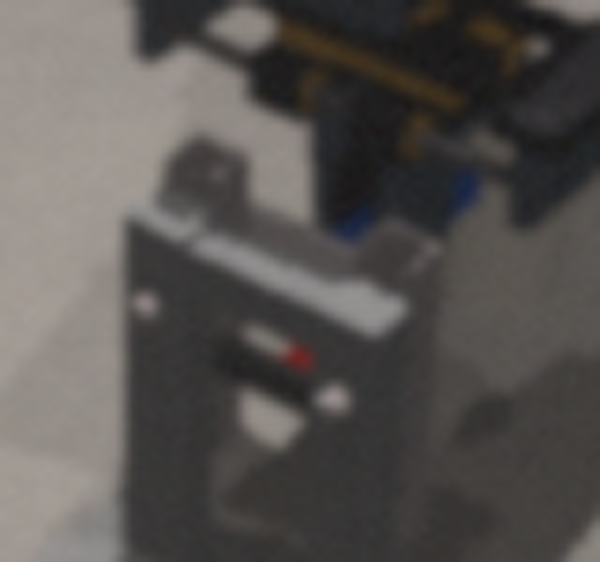

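It stops firmly at z = 0.1333, exactly the home height for a 0.1345 sill. The catch load (10 N peak) vanished before that, and the red catch looks level at (298,355). I relieve the load and make a gentle lift test of the lock.

Emit:
send_rows(
  motion=[0, 0, 0, -1.5, 0, 0, 0, 0, 0, 0, -3, 0, 0, 0, 0, 0, 0, -4, 0, 0, 0, 0, 0, 0, -4, 0, 0, 0],
)

```text
time: 13.0
eef_pos: [0.6281, 0.1559, 0.1359]
ee_rot: [0.19, -3.135, -0.0]
contact_force: [0.0, 0.2, -3.0]
opening: 0.15
```

```bash
python3 -c "
from h import *
st(-39,0,.1335)"
```

```text
t 13.0 pos [0.6281 0.1559 0.1359] F [ 0.   0.2 -3. ] M [ 0.06 -0.08  0.05] open 13.7 q [ 0.21  0.42  1.88  0.    0.84 -1.48]
shift [ 0.4 -0.   2.4] turn [ 0.0002 -0.0003  0.0011]
stand xs,ys -38.6 0.0 F u,v,z 0.1 0.2 -3.0
```

Emit:
send_rows(
  motion=[0, 0, 0, -1, 0, 0, 0, 0, 0, 0, -2, 0, 0, 0, 0, 0, 0, -2.5, 0, 0, 0, 0, 0, 0, -2.5, 0, 0, 0],
)

```text
time: 13.4
eef_pos: [0.6282, 0.1559, 0.1385]
ee_rot: [0.19, -3.136, -0.0]
contact_force: [-0.1, 0.7, -2.6]
opening: 0.151
```

```bash
python3 -c "
from h import *
st(-39,0,.1335)"
```

```text
t 13.4 pos [0.6282 0.1559 0.1385] F [-0.1  0.7 -2.6] M [ 0.09 -0.    0.04] open 13.7 q [ 0.21  0.42  1.88  0.    0.84 -1.48]
shift [ 0.4 -0.   5. ] turn [ 0.0002 -0.0003  0.001 ]
stand xs,ys -38.6 0.0 F u,v,z -0.0 0.7 -2.6
```

Emit:
send_rows(
  motion=[0, 0, 0, -1, 0, 0, 0, 0, 0, 0, -2, 0, 0, 0, 0, 0, 0, -2, 0, 0, 0],
)

```text
time: 13.7
eef_pos: [0.6282, 0.1559, 0.1406]
ee_rot: [0.19, -3.136, -0.0]
contact_force: [-0.0, 0.4, -3.4]
opening: 0.153
```

```bash
python3 -c "
from h import *
st(-39,0,.1335)"
```

```text
t 13.7 pos [0.6282 0.1559 0.1406] F [-0.   0.4 -3.4] M [ 0.    0.03 -0.03] open 14.0 q [ 0.21  0.42  1.88  0.    0.85 -1.48]
shift [ 0.4 -0.   7.1] turn [ 0.0002 -0.0002  0.001 ]
stand xs,ys -38.6 0.0 F u,v,z 0.0 0.4 -3.4
```

Emit:
send_rows(
  motion=[0, 0, 0, -1, 0, 0, 0, 0, 0, 0, -2, 0, 0, 0, 0, 0, 0, -2, 0, 0, 0],
)

```text
time: 14.0
eef_pos: [0.628, 0.1558, 0.1413]
ee_rot: [0.19, -3.135, -0.0]
contact_force: [7.9, 0.6, -19.4]
opening: 0.154
```

```bash
python3 -c "
from h import *
st(-39,0,.1335)"
```

```text
t 14.0 pos [0.628  0.1558 0.1413] F [  7.9   0.6 -19.4] M [ 0.29 -1.24  0.04] open 14.1 q [ 0.21  0.41  1.88  0.    0.85 -1.48]
shift [0.2 0.  7.8] turn [ 0.0001 -0.0005  0.0011]
stand xs,ys -38.8 -0.0 F u,v,z 7.9 -0.3 -19.4
```

Locked: upward travel stops hard at the catch (-17 N). Now I lower it home again with a light press, then open the jaws just a little.

Emit:
send_rows(
  motion=[0, 0, 0, 3, 0, 0, 0, 0, 0, 0, 6, 0, 0, 0, 0, 0, 0, 8, 0, 0, 0, 0, 0, 0, 9, 0, 0, 0, 0, 0, 0, 9.7, 0, 0, 0, 0, 0, 0, 9.7, 0, 0, 0],
)

```text
time: 14.6
eef_pos: [0.6281, 0.1559, 0.1334]
ee_rot: [0.19, -3.135, -0.0]
contact_force: [-5.6, -1.5, 6.6]
opening: 0.156
```

```bash
python3 -c "
from h import *
st(-39,0,.1335)"
```

```text
t 14.6 pos [0.6281 0.1559 0.1334] F [-5.6 -1.5  6.6] M [-0.12  0.68 -0.06] open 14.2 q [ 0.21  0.43  1.88  0.    0.83 -1.48]
shift [ 0.4 -0.1 -0.1] turn [ 0.0002 -0.0004  0.001 ]
stand xs,ys -38.6 0.1 F u,v,z -5.7 -0.8 6.6
```

Home, seated with ~9 N. Release, then straight up.

Emit:
send_rows(
  motion=[30, 0, 0, 0, 0, 0, 0, 40, 0, 0, 0, 0, 0, 0, 40, 0, 0, 0, 0, 0, 0, 40, 0, 0, 0, 0, 0, 0, 40, 0, 0, 0, 0, 0, 0],
)

```text
time: 15.1
eef_pos: [0.6282, 0.1559, 0.1328]
ee_rot: [0.19, -3.136, -0.0]
contact_force: [0.3, 0.2, 0.2]
opening: 0.435
```

Emit:
send_rows(
  motion=[40, 0, 0, -15, 0, 0, 0, 40, 0, 0, -35, 0, 0, 0, 40, 0, 0, -60, 0, 0, 0, 40, 0, 0, -100, 0, 0, 0, 40, 30, 0, -140, 0, 0, 0, 40, 60, -20, -140, 0, 0, 0, 40, 60, -60, -140, 0, 0, 0, 40, 60, -100, -140, 0, 0, 0, 40, 60, -100, -140, 0, 0, 0],
)

```text
time: 16.0
eef_pos: [0.581, 0.0463, 0.2742]
ee_rot: [-0.186, 3.135, -0.001]
contact_force: [-0.7, 0.3, 1.1]
opening: 0.434
```

Run:
```python
from h import *
st(-39,0,.1335)
f=cap('wrist','w5');t=cap('top','t5');s=cap('scene','s5')
im=np.hstack([cv2.resize(x,(400,300)) for x in(f['pixels'],t['pixels'])])
cr=[cv2.resize(s['pixels'][205:295,245:365],(400,300),interpolation=cv2.INTER_CUBIC),cv2.resize(t['pixels'][145:235,180:300],(400,300),interpolation=cv2.INTER_CUBIC)]
cv2.imwrite('pics/end.png',np.vstack([im,np.hstack(cr)])[...,::-1])
```

```text
t 16.0 pos [0.581  0.0463 0.2742] F [-0.7  0.3  1.1] M [ 0.06  0.01 -0.02] open 39.6 q [ 0.04  0.15  1.95 -0.    1.04 -1.65]
shift [-59.2 103.3 140.8] turn [-0.0005  0.0012 -0.0015]
stand xs,ys -98.5 -103.2 F u,v,z -0.7 0.4 1.1
```

View pics/end.png

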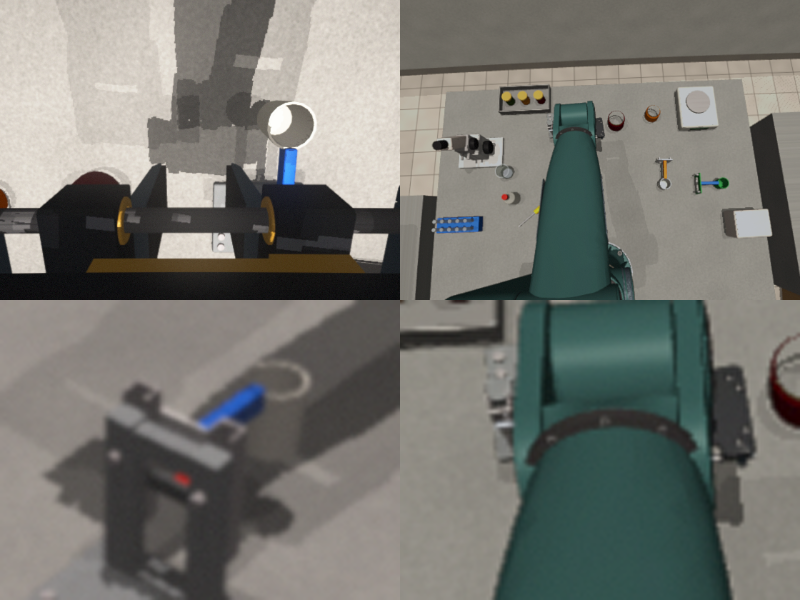

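The arm hangs on the stand: in the scene crop the beam is at (232,408), the cup at (275,380) and the red catch level at (181,478). The other items have not moved. I'll do one numeric check of the beam height, then hand in.

Run:
```python
from h import *
for n in('w5','s5'):
    f=ld(n);C=cloud(f);h=cv2.cvtColor(f['pixels'],cv2.COLOR_RGB2HSV)
    m=(h[...,0]>100)&(h[...,0]<125)&(h[...,1]>120)&(np.hypot(C[...,0]-.62,C[...,1]-.155)<.07)&(C[...,2]>.1)
    q=C[m];print(n,m.sum(),np.median(q,0).round(4),'z 80-95%',np.percentile(q[:,2],[80,95]).round(4))
print(arm.hand_in())
```

```text
w5 1145 [0.5939 0.1485 0.1422] z 80-95% [0.1431 0.1439]
s5 100 [0.6002 0.1569 0.143 ] z 80-95% [0.145  0.1461]
the job is handed in; nothing more can be done
None
```

The blue-beamed cup arm hangs locked on the stand, and I handed the job in at about 16 s of the 58 s allowed. I gripped it by its beam, found the slots about 7.5 mm below nominal, hooked both claws in and pressed it down until it stopped.

**Checks that passed:**
- **Hooked:** a gentle pull back gave 2 mm and then held, as the design says.
- **Fully home:** it stopped firmly at the expected height. After the tests I seated it again with about 9 N before letting go.
- **Locked:** the catch load disappeared on the way down. A gentle lift moved about 8 mm and then stopped hard against the catch, at about 17 N.
- **After release:** the beam top reads 0.142–0.145 m against 0.1445 m expected. The catch looks level, and in the final pictures the other items look unmoved.

**What went wrong or disagreed:**
- **First try at the slots:** it was about 2 mm too low, and the hooks touched the slots' lower edges with about 6 N.
- **Pushing in:** one push against the stand's face reached about 26 N before I backed off.
- **Grasp offset:** I took the grip to be 11–14 mm ahead of the beam centre, but contact with the stand suggests about 7 mm. This did no harm.
- **Scene camera:** it reads about 2 mm off the wrist camera.

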